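# Pin the split collimator housing and hold it shut

### The job

Seat the lower housing half (the aluminium block with two dowel pins sticking up) flat and square in the pocket of the sprung nest and let go of it; then put the upper half (the one with two drilled ears and a square crown) over its dowels so that the seam is fully closed. Press the pair down until the nest has sunk at least halfway through its 10 mm of spring travel, and finish like that, with the gripper still on the upper half and pressing, so that I can check the seam. Leave the other things on the desk where they are.

Things in the scene. Friction and masses are not known exactly. Their poses are not given: they have to be found in the camera images.
- lower_half: Lower half, loose, about 0.3 kg, aluminium block 88 mm long (x), 40 wide (y), 38 high; a half-round channel 18 wide, 9 deep crosses the top along y. Two steel dowels on top at x = +-30 mm, y = 0. Origin: centre of underside, z up; starts on the desk, dowels up, on one side of the stand (left or right varies). Either way round fits. Grip its flat sides, 40 mm apart, from above.
- seam (a point): Centre of the top (seam) face of the lower half, 38 mm above its origin, same axes. The dowels stand at x = +30 and -30 mm, y = 0 from here: diameter 8 mm, 14 mm high, the upper 5 mm tapering to 4 mm. With the seam closed the upper half's origin lies here, the long axes together.
- upper_half: Upper half, loose, about 0.26 kg, aluminium, 88 mm long (x), 40 wide (y), 40 high: two 16 mm thick ears with 10 mm through holes at x = +-30 mm, y = 0; between them a 40 by 40 mm square crown up to 40 mm; 9 mm radius channel across the underside along y. Origin: centre of underside (seam face), z up; starts lying on it on the desk, across the stand from the lower half. Either way round fits.
- pocket (a point): Centre of the pocket floor. The nest is a dark steel plate 116 by 68 mm on springs, on a fixed grey stand 140 by 90 mm. Pocket: 92 mm (x) by 44 mm (y), 10 mm deep, 3 mm chamfer; it takes the underside of the lower half with 2 mm to spare all round. z up. With the nest up the floor is 52 mm and the rim 62 mm above the desk; the point sinks with the nest.
- nest (a joint): How far the nest has sunk, in m: 0 up, 0.010 at the stop. Springs of 0.9 N/mm, preloaded: the two halves alone do not sink it; pushing on them with about 4 N starts it, 9 N sinks it 5 mm, 13 N takes it to the stop; it springs back up if not held down.
- screw0: loose brass thumb screw standing head down (head 26 mm across and 14 mm high, shank 10 mm, 35 mm tall in all); a bystander. Origin: centre of its underside.
- screw1: loose brass thumb screw standing head down (head 26 mm across and 14 mm high, shank 10 mm, 35 mm tall in all); a bystander. Origin: centre of its underside.
- screw2: loose brass thumb screw standing head down (head 26 mm across and 14 mm high, shank 10 mm, 35 mm tall in all); a bystander. Origin: centre of its underside.
- cap: loose turned aluminium collimator cap, 60 mm across and 28 mm high with a small boss; a bystander. Origin: centre of its underside.
- tube: loose green-lacquered objective tube with brass ends, standing upright, 54 mm across, 152 mm tall; a bystander. Origin: centre of its underside.
- gauge: loose steel focusing gauge, a flat bar 130 mm by 18 mm lying along its x, with a jaw and a slide, 20 mm high; a bystander. Origin: centre of its underside.
- lens_cell: loose brass ring, 54 mm across, 12 mm high; a bystander. Origin: centre of its underside.
Things that resemble listed ones, but are neither listed nor needed, are in the scene too. There is more than one size of the part that bears pocket; the job needs the middle-sized.

How it is judged:
On the way, in this order (a step that is already met when the one before it is completed fails the run):
1. the lower half sits flat and square in the pocket and has been let go (x of lower_half in the frame of pocket between -0.0035 and 0.0035 m and y of lower_half in the frame of pocket between -0.0035 and 0.0035 m and z of lower_half in the frame of pocket between -0.002 and 0.002 m and angle between the z axis of lower_half and the z axis of pocket, either way round below 0.03 rad and angle between the x axis of lower_half and the x axis of pocket, either way round below 0.09 rad and contact force between the fingers and lower_half below 0.2 N and linear speed of lower_half below 0.02 m/s), for 0.2 s.
2. the upper half is on both dowels with the seam closed (x of lower_half in the frame of pocket between -0.0035 and 0.0035 m and y of lower_half in the frame of pocket between -0.0035 and 0.0035 m and z of lower_half in the frame of pocket between -0.002 and 0.002 m and angle between the z axis of lower_half and the z axis of pocket, either way round below 0.03 rad and angle between the x axis of lower_half and the x axis of pocket, either way round below 0.09 rad and x of upper_half in the frame of lower_half between -0.003 and 0.003 m and y of upper_half in the frame of lower_half between -0.003 and 0.003 m and z of upper_half in the frame of lower_half between 0.0362 and 0.0398 m and angle between the z axis of upper_half and the z axis of lower_half, either way round below 0.03 rad and angle between the x axis of upper_half and the x axis of lower_half, either way round below 0.08 rad), for 0.2 s.
At the end, for the whole second after the job is handed in: Lower half in the pocket (3.5 mm sideways, 2 mm high, flat to 0.03 rad, square to 0.09); upper half on its dowels (3 mm, seam shut to 1.8 mm, parallel to 0.03 rad, square to 0.08); nest sunk over 4.5 mm; fingers on the upper half over 2 N, halves pressed together over 5 N, still (all of step 2 and value of joint nest above 0.0045 m and contact force between the fingers and upper_half above 2 N and contact force between upper_half and lower_half above 5 N and linear speed of upper_half below 0.02 m/s); the arm keeps its last pose, push and grip.
It fails at once if a bystander is moved by more than 30 mm (distance of any of screw0, screw1, screw2, cap, tube, gauge, lens_cell from where it was at the start of the episode above 0.03 m).
It also fails if it takes over 64 s, if anything falls off the work surface, if the arm or the gripper's body presses on something with over 40 N, if the wrist force passes 120 N, or if a joint passes its speed limit or range.

### The arm

A 7-joint arm with a two-finger parallel gripper is mounted at the origin on the work surface. World frame = base frame: x ahead of the robot, y to its left, z up, the work surface at z = 0. Lengths are in m, angles in rad, forces in N, time in s.
With the tool pointing down it reaches from about 0.4 to 0.85 m from the base axis. Payload 6.9 kg.
Tool frame: the origin (TCP) lies between the finger pads; the fingertips stand 8 mm ahead of it and the grasp point (between the pads) lies 11 mm behind it (tips_ahead is the distance from the TCP to the fingertips, in m); z points along the fingers, x is the direction in which the jaws open and shut, and the axes are right-handed (so a half turn about z gives the same grasp; the last joint's range is limited). The gripper opens to 85 mm and grips with 20 to 120 N. Pads are 22 mm wide; open, the fingers measure 114 mm over their backs; the gripper's body (76 mm by 85 mm) begins 54 mm behind the grasp point. The pads swing forward as they close: fully open they stand 13 mm farther back than shut.
Start: joints at [1.454, 0.507, -0.238, 1.5, 0.126, 1.149, -0.155], TCP at [0.138, -0.61, 0.239] pointing down, gripper open.
Joint ranges: [-3.08, 3.08], [-0.24, 2.05], [-1.43, 1.35], [0, 2.5], [-1.52, 4.66], [0.17, 1.96], [-2.89, 2.89]. Speed limits (rad/s): [2.39, 2.39, 3.14, 3.14, 3.14, 3.14, 3.14].

### API

Orientations are given as a unit quaternion [x, y, z, w].
In Python, from rig import * gives the robot as it stands.
- The arm moves only by the tool move_arm, never from a script. Its argument "motion" is a list of rows, each a list of 2 entries, a list of its own where there are three numbers: the shift along the tool's x, y, z in m, then the turn, a rotation vector about the tool's x, y, z in degrees. A call has 1 to 8 rows; each row is the pose to reach, as a shift and turn from the pose commanded when the call began, along the tool's axes at that moment; what a row does not reach only later rows make up. A row lasts 1/12 s, in which the tool goes at most 41.7 mm and 7.16 degrees, less where a joint would pass 70% of its speed; a pose out of reach is approached as far as the arm can. A call with a gripper value outside its range is refused whole. "gripper" is the opening, from 0 (shut) to 1 (fully open), set as the call begins (left out, the last holds). The fingers move at their own pace and stop on an object; "squeeze" is the grip in N (left out, the last holds). Time passes only in rows, so rows that repeat a pose let the fingers close. It gives the time, the measured TCP pose, the force and the opening at its end, in the units of the state.
- get_obs(): the state, without advancing time (a new reading comes with each control period).
- camera(name): name is "scene" or "top" or "wrist"; returns a dict with "color" (384x512x3 uint8, red, green, blue), "range_z" (384x512 float32, m along the optical axis (not along the pixel's ray), 0 where there is no reading), "mtx" (3x3 intrinsics, pixels), "cam_to_world" (4x4, takes a point from camera to world coordinates). Camera axes: x right, y down, z forward; pixel columns grow to the right and rows downward; lengths in m; the calibration is good to about 2 mm. A picture is of the moment at which its call begins.
- finish_job(): hands the job in, once; it reports no verdict.
The state is a dict: "t": time; "joint_positions": joint angles; "qd": joint speeds; "tau": joint torques, N m; "position": TCP position; "orientation": TCP orientation; "force": force on the tool from outside, world axes, zero at the start; "wrist_torque": the same for the moment, N m; "grip_width": opening from 0.0 (shut) to 1.0 (fully open).
Only numpy, scipy, OpenCV 4.12 (cv2) and the standard library are available. Lean on these libraries where they do the work, as an engineer would, in place of code of your own. Each camera call takes 0.05 s, during which the arm holds its last target.

## Working session

There is one attempt and no reset: what is moved stays moved. The work goes in short steps, Python scripts to look and compute and a tool call to move; the robot and the scene stay as the last step left them, time stands still between calls to the robot, and variables do not carry over. Pictures are saved under pics/ and viewed, and the job is handed in when it is done.

Besides the shell and the picture viewer there is one more tool, called after "Emit:" in YAML: its name, and indented under it one key for each argument. move_arm: Moves the arm, as the interface text tells. Its arguments: {"type":"object","properties":{"motion":{"type":"array","items":{"type":"array"}},"gripper":{"type":"number"},"squeeze":{"type":"number"}},"required":["motion"]}

```bash
ls; mkdir -p pics; python3 - <<'E'
from rig import *
import cv2,numpy as np
print(get_obs())
for n in ["scene","top","wrist"]:
    c=camera(n); cv2.imwrite(f"pics/{n}0.png",c["color"][:,:,::-1]); np.savez(f"{n}0.npz",**c); print(n,c["mtx"].tolist(),c["cam_to_world"].round(4).tolist())
E
```

```text
pics
{'t': 0.0, 'joint_positions': array([ 1.45349411,  0.50833781, -0.23748299,  1.50111116,  0.1256982 ,
        1.14892018, -0.15479962]), 'qd': array([-0.00018374,  0.00052399,  0.00113024,  0.00222649, -0.00060918,
        0.00024661, -0.00056972]), 'tau': array([ 7.56723443e-05, -6.20592284e+01, -2.18588635e+00, -2.49645531e+01,
        1.29030136e-02,  1.22068747e-02, -9.59027375e-06]), 'position': array([ 0.13789641, -0.60910078,  0.23843572]), 'orientation': array([ 7.81326097e-01, -6.24122367e-01, -7.15542457e-04, -5.37515401e-04]), 'force': array([ 1.07630995, -0.59788662,  0.26466965]), 'wrist_torque': array([-0.02721927,  0.00731168,  0.01072256]), 'grip_width': 1.0019829398120685}
scene [[420.635434117574, 0.0, 260.1669993045175], [0.0, 420.635434117574, 184.20674329608292], [0.0, 0.0, 1.0]] [[0.1242, 0.5211, -0.8444, 1.4973], [0.9923, -0.0675, 0.1043, -0.0952], [-0.0027, -0.8508, -0.5254, 0.666], [0.0, 0.0, 0.0, 1.0]]
top [[422.248622362464, 0.0, 253.3585197876268], [0.0, 422.248622362464, 192.90121195424692], [0.0, 0.0, 1.0]] [[0.0252, -0.9989, 0.0383, 0.4667], [-0.9996, -0.0255, -0.0089, 0.0172], [0.0099, -0.0381, -0.9992, 1.3629], [0.0, 0.0, 0.0, 1.0]]
wrist [[276.43949726472397, 0.0, 252.6331724222646], [0.0, 276.43949726472397, 194.40128209421707], [0.0, 0.0, 1.0]] [[0.2209, -0.938, -0.2672, 0.2066], [-0.9753, -0.2128, -0.0593, -0.5933], [-0.0012, 0.2737, -0.9618, 0.3742], [0.0, 0.0, 0.0, 1.0]]
```

View pics/scene0.png

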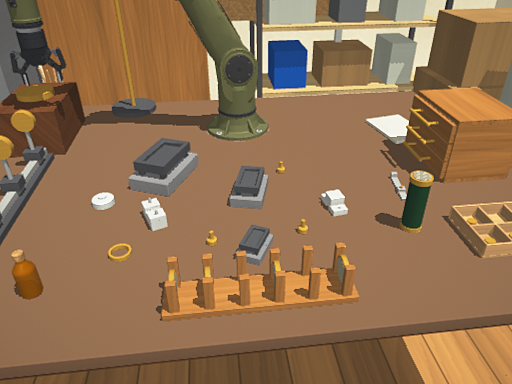

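View pics/top0.png

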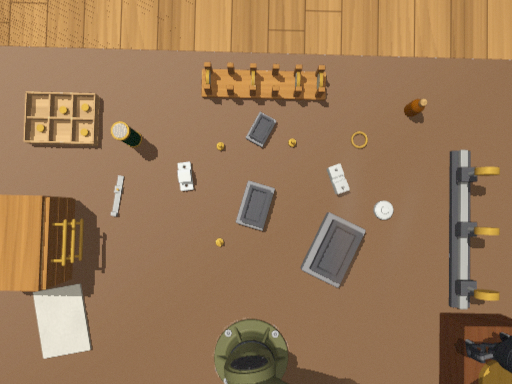

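View pics/wrist0.png

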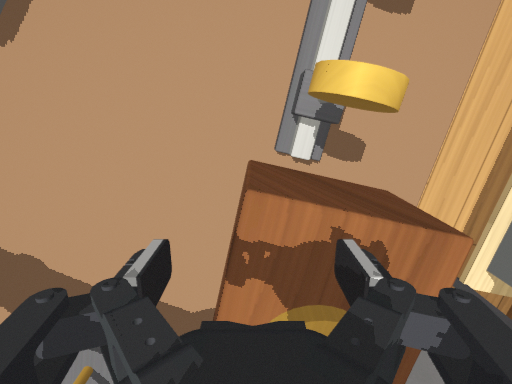

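Middle-sized stand at top-view pixel (256,206); the two halves at (185,176) and (339,179); screws at (220,146), (292,142) and (220,242). I'll zoom in and measure using the depth.

```bash
cat > h.py <<'E'
import numpy as np,cv2
def load(n): return dict(np.load(n))
def cloud(c):
    K=c["mtx"];T=c["cam_to_world"];z=c["range_z"]
    v,u=np.mgrid[:z.shape[0],:z.shape[1]]
    p=np.stack([(u-K[0,2])/K[0,0]*z,(v-K[1,2])/K[1,1]*z,z],-1)
    w=p@T[:3,:3].T+T[:3,3]; w[z==0]=np.nan
    return w
def ray(c,uv,h):
    K=c["mtx"];T=c["cam_to_world"]
    uv=np.atleast_2d(uv).astype(float)
    d=np.c_[(uv[:,0]-K[0,2])/K[0,0],(uv[:,1]-K[1,2])/K[1,1],np.ones(len(uv))]@T[:3,:3].T
    o=T[:3,3]; s=(h-o[2])/d[:,2]
    return o+d*s[:,None]
E
python3 - <<'E'
from h import *
t=load("top0.npz");s=load("scene0.npz")
def crop(c,u,v,w,k): return cv2.resize(c["color"][v:v+w,u:u+w,::-1],None,fx=k,fy=k,interpolation=cv2.INTER_NEAREST)
im=np.hstack([crop(t,160,155,50,5),crop(t,231,181,50,5),crop(t,314,154,50,5)])
im2=np.hstack([crop(s,310,175,50,5),crop(s,225,160,50,5),crop(s,130,190,50,5)])
cv2.imwrite("pics/z.png",np.vstack([im,im2]))
for n,c in(("top",t),("scene",s)):
    w=cloud(c)
    m=np.isfinite(w[...,2])
    X=w[...,0];Y=w[...,1];Z=w[...,2]
    d=(abs(Z)<.01)&(X>.2)&(X<.8)&(abs(Y)<.4); print(n,"desk",np.median(Z[d]))
    mm=((Z>.02)&(X>.35)&(X<.75)&(abs(Y)<.4)).astype(np.uint8)
    k,l,st,ce=cv2.connectedComponentsWithStats(mm)
    for i in range(1,k):
        if st[i,4]>30:
            q=w[l==i]; print(n,st[i].tolist(),q.mean(0).round(3),np.percentile(q[:,2],[50,95,99]).round(3))
E
```

```text
top desk 0.000370390791647468
top [118, 121, 23, 25, 372] [0.68  0.382 0.116] [0.142 0.156 0.159]
top [246, 120, 29, 26, 421] [ 0.716 -0.011  0.035] [0.037 0.046 0.048]
top [328, 163, 22, 31, 379] [ 0.572 -0.261  0.036] [0.037 0.043 0.052]
top [177, 168, 16, 16, 184] [0.568 0.223 0.039] [0.04  0.045 0.046]
top [236, 180, 39, 50, 1248] [ 0.481 -0.001  0.048] [0.052 0.065 0.067]
top [375, 203, 6, 14, 39] [ 0.476 -0.393  0.022] [0.022 0.026 0.027]
top [311, 212, 55, 39, 1381] [ 0.397 -0.256  0.068] [0.075 0.092 0.094]
scene desk -0.00040180789592259014
scene [129, 152, 60, 40, 1600] [ 0.409 -0.26   0.056] [0.045 0.089 0.09 ]
scene [230, 166, 39, 38, 1097] [ 0.499 -0.001  0.045] [0.051 0.062 0.064]
scene [402, 171, 27, 56, 918] [0.698 0.382 0.097] [0.098 0.153 0.154]
scene [326, 190, 19, 15, 220] [0.575 0.223 0.035] [0.038 0.041 0.042]
scene [142, 198, 25, 27, 416] [ 0.578 -0.26   0.035] [0.037 0.041 0.05 ]
scene [239, 225, 35, 25, 475] [ 0.718 -0.009  0.037] [0.037 0.043 0.044]
```

View pics/z.png

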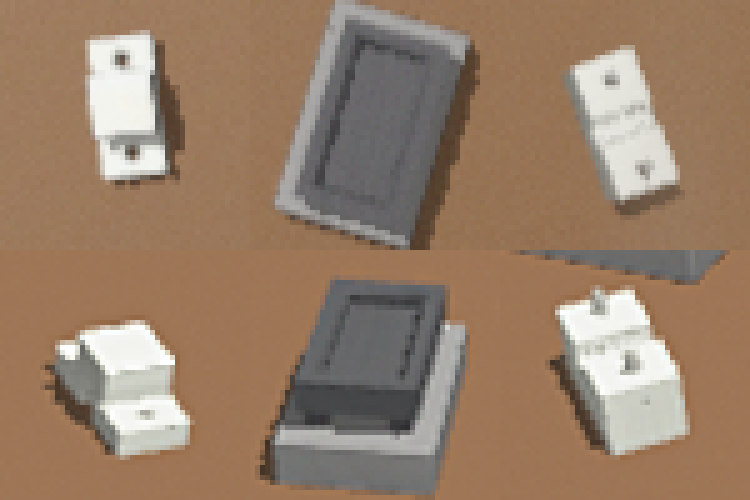

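```bash
cat >> h.py <<'E'
def rect(c,box,zlo,zhi):
    """min-area rectangle in world xy of cloud points in box (x0,x1,y0,y1) and height band"""
    w=cloud(c).reshape(-1,3)
    m=(w[:,0]>box[0])&(w[:,0]<box[1])&(w[:,1]>box[2])&(w[:,1]<box[3])&(w[:,2]>zlo)&(w[:,2]<zhi)
    q=w[m]; (cx,cy),(a,b),ang=cv2.minAreaRect((q[:,:2]*1000).astype(np.float32))
    if a<b: a,b=b,a; ang+=90
    return (np.array([cx,cy])/1000).round(4),round(a,1),round(b,1),round((ang+90)%180-90,1),len(q),q[:,2].mean().round(4)
E
python3 - <<'E'
from h import *
for n in("top0.npz","scene0.npz"):
    c=load(n);print(n)
    print("lower",rect(c,(.5,.65,-.33,-.2),.03,.06))
    print("upper",rect(c,(.5,.65,.17,.28),.008,.06), rect(c,(.5,.65,.17,.28),.033,.06))
    print("nest",rect(c,(.38,.6,-.08,.08),.056,.07),"floor",rect(c,(.38,.6,-.08,.08),.045,.055),"stand+",rect(c,(.38,.6,-.1,.1),.01,.06))
    w=cloud(c); m=(w[...,0]>.05)&(w[...,0]<.6)&(w[...,1]<-.3)&(w[...,1]>-.75)&(w[...,2]>.03)
    print(np.nanmax(w[m][:,2]), w[m][:,:2].min(0),w[m][:,:2].max(0))
    for xa in np.arange(.1,.6,.1):
        for ya in np.arange(-.7,-.3,.1):
            k=(w[...,0]>xa)&(w[...,0]<xa+.1)&(w[...,1]>ya)&(w[...,1]<ya+.1)
            if k.any(): print((round(xa,1),round(ya,1),float(np.nanmax(w[k][:,2]).round(3))),end=" ")
E
```

```text
top0.npz
lower (array([ 0.5721, -0.2623]), 87.8, 41.1, 20.5, 331, np.float64(0.0378))
upper (array([0.5682, 0.2151]), 92.9, 83.2, -11.0, 361, np.float64(0.0276)) (array([0.5687, 0.2242]), 40.6, 40.2, -81.0, 166, np.float64(0.0404))
nest (array([ 0.4811, -0.0009]), 116.0, 67.8, -15.1, 424, np.float64(0.0618)) floor (array([0.4778, 0.0037]), 100.9, 53.6, -18.1, 354, np.float64(0.0515)) stand+ (array([ 0.4801, -0.0048]), 139.9, 98.0, -15.2, 937, np.float64(0.0429))
0.42484655511971314 [ 0.05009338 -0.74996655] [ 0.59985591 -0.30026884]
(np.float64(0.1), np.float64(-0.7), 0.371) (np.float64(0.1), np.float64(-0.6), 0.425) (np.float64(0.1), np.float64(-0.5), 0.008) (np.float64(0.1), np.float64(-0.4), 0.01) (np.float64(0.2), np.float64(-0.7), 0.201) (np.float64(0.2), np.float64(-0.6), 0.007) (np.float64(0.2), np.float64(-0.5), 0.009) (np.float64(0.2), np.float64(-0.4), 0.008) (np.float64(0.3), np.float64(-0.7), 0.047) (np.float64(0.3), np.float64(-0.6), 0.008) (np.float64(0.3), np.float64(-0.5), 0.008) (np.float64(0.3), np.float64(-0.4), 0.095) (np.float64(0.4), np.float64(-0.7), 0.2) (np.f
[... 996 characters left out ...]
-0.4), 0.004) (np.float64(0.2), np.float64(-0.7), 0.197) (np.float64(0.2), np.float64(-0.6), 0.004) (np.float64(0.2), np.float64(-0.5), 0.003) (np.float64(0.2), np.float64(-0.4), 0.003) (np.float64(0.3), np.float64(-0.7), 0.066) (np.float64(0.3), np.float64(-0.6), 0.003) (np.float64(0.3), np.float64(-0.5), 0.005) (np.float64(0.3), np.float64(-0.4), 0.092) (np.float64(0.4), np.float64(-0.7), 0.195) (np.float64(0.4), np.float64(-0.6), 0.004) (np.float64(0.4), np.float64(-0.5), 0.029) (np.float64(0.4), np.float64(-0.4), 0.091) (np.float64(0.5), np.float64(-0.7), 0.06) (np.float64(0.5), np.float64(-0.6), 0.004) (np.float64(0.5), np.float64(-0.5), 0.023) (np.float64(0.5), np.float64(-0.4), 0.017)
```

```bash
cat >> h.py <<'E'
from scipy.spatial.transform import Rotation as R
def down(yawdeg):
    a=np.radians(yawdeg); x=np.array([np.cos(a),np.sin(a),0]); z=np.array([0,0,-1.]); y=np.cross(z,x)
    return R.from_matrix(np.c_[x,y,z])
def goto(o,pos,yaw):
    """shift (mm) and turn (deg) in current tool axes; yaw = tool x angle, either way"""
    R0=R.from_quat(o["orientation"])
    sh=R0.inv().apply(np.array(pos)-o["position"])
    best=min(((R0.inv()*down(y)).as_rotvec(degrees=True) for y in (yaw,yaw+180)),key=np.linalg.norm)
    print("at",o["position"].round(4),"t",round(o["t"],2),"F",o["force"].round(1),"grip",round(o["grip_width"],3),"q7",round(o["joint_positions"][6],2))
    print("shift mm",(sh*1000).round(1),"turn deg",best.round(2))
E
python3 -c "
from rig import *; from h import *
goto(get_obs(),(.5705,-.2622,.20),-69.5)"
```

```text
at [ 0.1379 -0.6092  0.2386] t 0.15 F [ 1.2  0.  -0.1] grip 0.997 q7 -0.15
shift mm [-242.8 -498.5   39. ] turn deg [-0.01  0.08 -7.74]
```

Emit:
move_arm:
  motion:
    - [[-0.243,-0.498,0.0],[0,0,-7.7]]
    - [[-0.243,-0.498,0.0],[0,0,-7.7]]
    - [[-0.243,-0.498,0.0],[0,0,-7.7]]
    - [[-0.243,-0.498,0.0],[0,0,-7.7]]
    - [[-0.243,-0.498,0.0],[0,0,-7.7]]
    - [[-0.243,-0.498,0.0],[0,0,-7.7]]
    - [[-0.243,-0.498,0.0],[0,0,-7.7]]
    - [[-0.243,-0.498,0.0],[0,0,-7.7]]
  gripper: 1

```text
t: 0.82
position: [0.399, -0.3992, 0.2392]
orientation: [0.821, -0.57, -0.0, 0.0]
force: [-0.3, -0.6, -0.3]
grip_width: 1.0
```

```bash
python3 -c "
from rig import *; from h import *
goto(get_obs(),(.5705,-.2622,.20),-69.5)"
```

```text
at [ 0.399  -0.3992  0.2392] t 0.82 F [-0.3 -0.6 -0.3] grip 1.0 q7 -0.63
shift mm [ -68.5 -208.5   39.2] turn deg [ 0.01  0.01 -0.05]
```

Emit:
move_arm:
  motion:
    - [[-0.0685,-0.2085,0.039],[0,0,0]]
    - [[-0.0685,-0.2085,0.039],[0,0,0]]
    - [[-0.0685,-0.2085,0.039],[0,0,0]]
    - [[-0.0685,-0.2085,0.039],[0,0,0]]
    - [[-0.0685,-0.2085,0.039],[0,0,0]]
    - [[-0.0685,-0.2085,0.039],[0,0,0]]
    - [[-0.0685,-0.2085,0.039],[0,0,0]]

```text
t: 1.4
position: [0.5725, -0.2582, 0.1989]
orientation: [0.824, -0.567, -0.001, -0.002]
force: [-0.5, -0.5, 0.0]
grip_width: 0.999
```

```bash
python3 -c "
from rig import *; from h import *
c=camera('wrist');np.savez('wrist1.npz',**c);cv2.imwrite('pics/w1.png',c['color'][:,:,::-1])
print(rect(c,(.5,.65,-.33,-.2),.032,.042),rect(c,(.5,.65,-.33,-.2),.046,.06))
goto(get_obs(),(.5705,-.2622,.20),-69.5)"
```

```text
(array([ 0.5701, -0.2629]), 87.8, 40.0, 20.9, 2386, np.float64(0.0386)) (array([ 0.5707, -0.2627]), 65.9, 7.7, 20.9, 87, np.float64(0.0508))
at [ 0.5705 -0.2612  0.1993] t 1.45 F [-0.3 -1.2 -0.4] grip 0.996 q7 -1.0
shift mm [ 0.9  0.3 -0.7] turn deg [0.02 0.11 0.22]
```

View pics/w1.png

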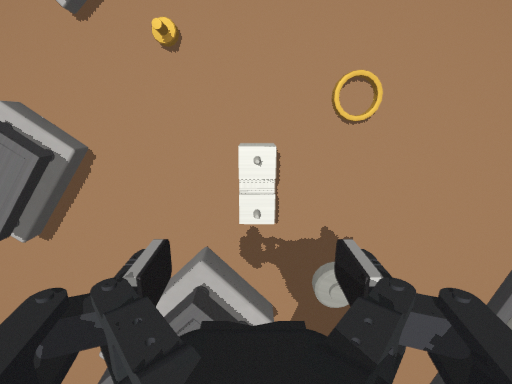

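Emit:
move_arm:
  motion:
    - [[0.0014,0.0009,0.04],[0,0.1,-0.2]]
    - [[0.0014,0.0009,0.08],[0,0.1,-0.2]]
    - [[0.0014,0.0009,0.115],[0,0.1,-0.2]]
    - [[0.0014,0.0009,0.14],[0,0.1,-0.2]]
    - [[0.0014,0.0009,0.16],[0,0.1,-0.2]]
    - [[0.0014,0.0009,0.175],[0,0.1,-0.2]]
    - [[0.0014,0.0009,0.175],[0,0.1,-0.2]]

```text
t: 2.03
position: [0.5655, -0.2668, 0.0222]
orientation: [0.822, -0.57, -0.002, 0.002]
force: [-0.1, 0.8, 0.1]
grip_width: 0.997
```

```bash
python3 -c "
from rig import *; from h import *
goto(get_obs(),(.5703,-.2628,.024),-69.1)
c=camera('wrist');cv2.imwrite('pics/w2.png',c['color'][:,:,::-1])
"
```

```text
at [ 0.5655 -0.2668  0.0222] t 2.03 F [-0.1  0.8  0.1] grip 0.997 q7 -1.08
shift mm [-2.1 -5.9 -1.9] turn deg [ 0.3   0.08 -0.37]
```

View pics/w2.png

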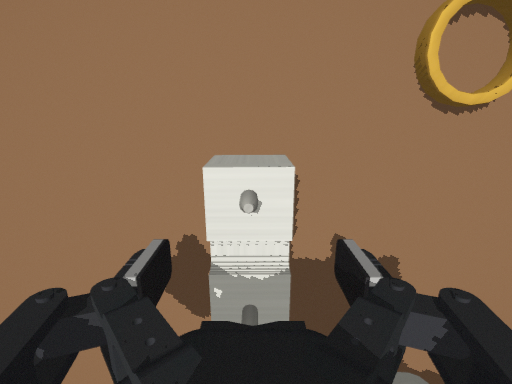

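The block lies between the pads, with its dowels at (249,200) and (249,316). The 6 mm offset may be the arm still settling, so I'll read it again.

```bash
python3 -c "
from rig import *; from h import *
goto(get_obs(),(.5703,-.2628,.024),-69.1)
"
```

```text
at [ 0.5667 -0.2668  0.0241] t 2.08 F [ 0.2 -0.4  0.7] grip 1.001 q7 -1.08
shift mm [-2.5 -4.7  0. ] turn deg [ 0.19 -0.01 -0.35]
```

Emit:
move_arm:
  motion:
    - [[0,0,0],[0,0,0]]
    - [[0,0,0],[0,0,0]]
    - [[0,0,0],[0,0,0]]

```text
t: 2.33
position: [0.5696, -0.2661, 0.0268]
orientation: [0.822, -0.569, 0.002, 0.0]
force: [0.6, -0.3, -0.1]
grip_width: 1.001
```

```bash
python3 -c "
from rig import *; from h import *
goto(get_obs(),(.5703,-.2628,.024),-69.1)
"
```

```text
at [ 0.5696 -0.2661  0.0268] t 2.33 F [ 0.6 -0.3 -0.1] grip 1.001 q7 -1.08
shift mm [-2.8 -1.9  2.8] turn deg [-0.09 -0.2  -0.27]
```

Emit:
move_arm:
  motion:
    - [[-0.002,-0.001,0.002],[0,0,-0.3]]
    - [[-0.002,-0.001,0.002],[0,0,-0.3]]
    - [[-0.002,-0.001,0.002],[0,0,-0.3]]
    - [[-0.002,-0.001,0.002],[0,0,-0.3]]
    - [[-0.002,-0.001,0.002],[0,0,-0.3]]

```text
t: 2.75
position: [0.5692, -0.2631, 0.0234]
orientation: [0.824, -0.567, 0.001, 0.001]
force: [0.5, 0.1, -0.3]
grip_width: 1.001
```

```bash
python3 -c "
from rig import *; from h import *
goto(get_obs(),(.5703,-.2628,.024),-69.1)
"
```

```text
at [ 0.5692 -0.2631  0.0234] t 2.75 F [ 0.5  0.1 -0.3] grip 1.001 q7 -1.08
shift mm [ 0.1 -1.1 -0.6] turn deg [-0.   -0.1   0.07]
```

Good. Close.

Emit:
move_arm:
  motion:
    - [[0,-0.001,0],[0,0,0]]
    - [[0,-0.001,0],[0,0,0]]
    - [[0,-0.001,0],[0,0,0]]
    - [[0,-0.001,0],[0,0,0]]
    - [[0,-0.001,0],[0,0,0]]
    - [[0,-0.001,0],[0,0,0]]
    - [[0,-0.001,0],[0,0,0]]
    - [[0,-0.001,0],[0,0,0]]
  gripper: 0
  squeeze: 50

```text
t: 3.42
position: [0.5703, -0.263, 0.0235]
orientation: [0.824, -0.567, 0.001, 0.0]
force: [0.1, -1.1, 4.3]
grip_width: 0.457
```

```bash
python3 -c "
from rig import *; from h import *
goto(get_obs(),(.5703,-.2628,.024),-69.1)
"
```

```text
at [ 0.5703 -0.263   0.0235] t 3.42 F [ 0.1 -1.1  4.3] grip 0.457 q7 -1.08
shift mm [-0.1 -0.  -0.5] turn deg [-0.02 -0.12  0.06]
```

Emit:
move_arm:
  motion:
    - [[0,0,-0.02],[0,0,0]]
    - [[0,0,-0.05],[0,0,0]]
    - [[0,0,-0.08],[0,0,0]]
    - [[0,0,-0.11],[0,0,0]]
    - [[0,0,-0.13],[0,0,0]]
    - [[0,0,-0.14],[0,0,0]]
    - [[0,0,-0.14],[0,0,0]]

```text
t: 4.0
position: [0.5708, -0.2627, 0.1649]
orientation: [0.824, -0.567, 0.002, 0.0]
force: [1.3, -1.3, -4.4]
grip_width: 0.453
```

```bash
python3 -c "
from rig import *; from h import *
goto(get_obs(),(.4805,-.0007,.165),-105.1)
"
```

```text
at [ 0.5708 -0.2627  0.1649] t 4.0 F [ 1.3 -1.3 -4.4] grip 0.453 q7 -1.01
shift mm [-277.    -9.4   -1.1] turn deg [-0.18 -0.17 36.06]
```

Emit:
move_arm:
  motion:
    - [[-0.035,-0.001,-0.001],[0,0,5]]
    - [[-0.075,-0.003,-0.001],[0,0,11]]
    - [[-0.115,-0.004,-0.001],[0,0,17]]
    - [[-0.155,-0.005,-0.001],[0,0,23]]
    - [[-0.195,-0.007,-0.001],[0,0,28]]
    - [[-0.23,-0.008,-0.001],[0,0,32]]
    - [[-0.258,-0.009,-0.001],[0,0,35]]
    - [[-0.272,-0.0094,-0.001],[-0.2,-0.2,36]]

```text
t: 4.67
position: [0.4785, -0.0009, 0.162]
orientation: [-0.609, 0.793, 0.003, -0.002]
force: [-0.7, -0.0, -3.0]
grip_width: 0.454
```

Emit:
move_arm:
  motion:
    - [[-0.0045,0,0],[0,0,0]]
    - [[-0.0045,0,0],[0,0,0]]
    - [[-0.0045,0,0],[0,0,0]]
    - [[-0.0045,0,0],[0,0,0]]

```text
t: 5.0
position: [0.4828, -0.0024, 0.1631]
orientation: [-0.608, 0.794, 0.002, -0.001]
force: [0.2, -1.1, -4.5]
grip_width: 0.453
```

```bash
python3 -c "
from rig import *; from h import *
goto(get_obs(),(.4805,-.0007,.165),-105.1)
c=camera('wrist');np.savez('wrist3.npz',**c);cv2.imwrite('pics/w3.png',c['color'][:,:,::-1])
w=cloud(c).reshape(-1,3)
for lo,hi in ((.055,.07),(.046,.056),(.025,.045)): print(rect(c,(.38,.58,-.1,.1),lo,hi))
print('blk',rect(c,(.38,.58,-.1,.1),.165,.19),rect(c,(.38,.58,-.1,.1),.187,.2))
"
```

```text
at [ 0.4828 -0.0024  0.1631] t 5.0 F [ 0.2 -1.1 -4.5] grip 0.453 q7 -1.99
shift mm [-1.   2.6 -1.9] turn deg [ 0.24 -0.01 -0.02]
(array([ 0.5211, -0.0125]), 68.1, 29.7, 74.7, 1638, np.float64(0.0628))
(array([ 0.5226, -0.0128]), 67.6, 26.6, 74.8, 878, np.float64(0.0531))
(array([ 0.4985, -0.0062]), 99.2, 90.2, -15.2, 1838, np.float64(0.0308))
blk (array([ 0.4875, -0.0028]), 78.0, 66.3, -15.1, 13570, np.float64(0.1775)) (array([ 0.4899, -0.0045]), 60.1, 52.3, -64.3, 1538, np.float64(0.1932))
```

View pics/w3.png

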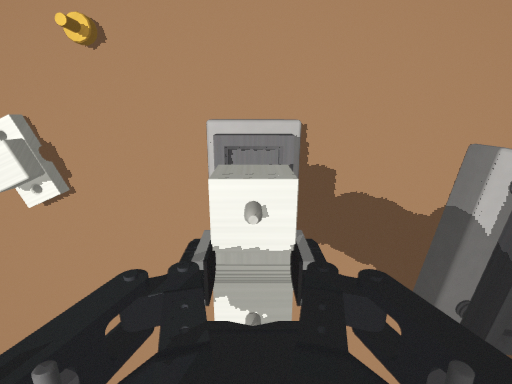

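```bash
python3 -c "
from rig import *; from h import *
c=load('wrist3.npz');w=cloud(c)
q=w[165:250,205:300].reshape(-1,3);
d=q[(q[:,2]>.184)&(q[:,2]<.2)];print('dowel',d.mean(0),d[:,2].max(),len(d))
f=q[(q[:,2]>.168)&(q[:,2]<.183)];r=cv2.minAreaRect((f[:,:2]*1e3).astype(np.float32));print(r,f[:,2].mean())
b=cv2.boxPoints(r);print(b)
u=np.array([np.cos(np.radians(-15.1)),np.sin(np.radians(-15.1))])
print('center from dowel',d.mean(0)[:2]-.03*u,'face far edge centre', (f[:,:2]@u).max()*u, 'centre', u*((f[:,:2]@u).max()-.044))
print('cross',np.percentile(f[:,:2]@[-u[1],u[0]],[0.5,99.5]).mean(), 'tcp along/cross', np.array([.4828,-.0024])@u, np.array([.4828,-.0024])@[-u[1],u[0]], (f[:,:2]@u).max()-.044,'nest',np.array([.4802,-.001])@u,np.array([.4802,-.001])@[-u[1],u[0]])
goto(get_obs(),(.4802,-.001,.165),-105.1)
"
```

```text
dowel [ 0.51214371 -0.00954697  0.1897133 ] 0.1939349366648046 299
((508.0152587890625, -8.108051300048828), (48.02248001098633, 35.599456787109375), 74.85101318359375) 0.17820511903799247
[[484.55923  -26.63329 ]
 [518.9216   -35.93649 ]
 [531.4713    10.417187]
 [497.10895   19.720387]]
center from dowel [ 0.48317953 -0.00173184] face far edge centre [ 0.49276509 -0.13295823] centre [ 0.4502843  -0.12149603]
cross 0.12459775993113814 tcp along/cross 0.46675539700923224 0.12345444245856048 0.4663874262584425 nest 0.4638804618568465 0.12412879241932052
at [ 0.4828 -0.0024  0.1633] t 5.05 F [ 0.2  0.2 -3.1] grip 0.452 q7 -1.99
shift mm [-0.7  2.9 -1.7] turn deg [ 0.23  0.   -0.05]
```

Emit:
move_arm:
  motion:
    - [[-0.0006,0.003,0.015],[0.2,0,0]]
    - [[-0.0006,0.003,0.035],[0.2,0,0]]
    - [[-0.0006,0.003,0.05],[0.2,0,0]]
    - [[-0.0006,0.003,0.06],[0.2,0,0]]
    - [[-0.0006,0.003,0.066],[0.2,0,0]]
    - [[-0.0006,0.003,0.068],[0.2,0,0]]
    - [[-0.0006,0.003,0.068],[0.2,0,0]]
    - [[-0.0006,0.003,0.068],[0.2,0,0]]

```text
t: 5.72
position: [0.4802, 0.0003, 0.0962]
orientation: [-0.608, 0.794, -0.0, 0.001]
force: [-0.3, 0.1, -2.8]
grip_width: 0.454
```

Emit:
move_arm:
  motion:
    - [[0,0,0],[0,0,0]]
    - [[0,0,0],[0,0,0]]
    - [[0,0,0],[0,0,0]]

```text
t: 5.97
position: [0.48, 0.0006, 0.0963]
orientation: [-0.609, 0.794, -0.0, 0.001]
force: [0.1, 0.2, -3.4]
grip_width: 0.457
```

```bash
python3 -c "
from rig import *; from h import *
goto(get_obs(),(.4799,-.001,.0755),-105.1)
c=camera('scene');np.savez('scene4.npz',**c);s=c['color'][130:230,190:310,::-1];cv2.imwrite('pics/s4.png',cv2.resize(s,None,fx=5,fy=5))
"
```

```text
at [0.48   0.0006 0.0963] t 5.97 F [ 0.1  0.2 -3.4] grip 0.457 q7 -2.03
shift mm [ 1.6 -0.3 20.8] turn deg [-0.07  0.06  0.07]
```

View pics/s4.png

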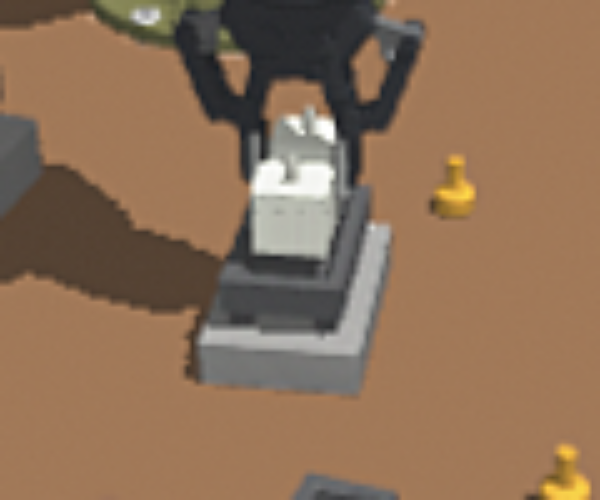

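The block hangs square over the pocket at about (290,250), and the pocket walls are visible on both sides. I'll lower it.

Emit:
move_arm:
  motion:
    - [[0.0015,0,0.003],[0,0,0]]
    - [[0.0015,0,0.007],[0,0,0]]
    - [[0.0015,0,0.011],[0,0,0]]
    - [[0.0015,0,0.015],[0,0,0]]
    - [[0.0015,0,0.018],[0,0,0]]
    - [[0.0015,0,0.02],[0,0,0]]
    - [[0.0015,0,0.02],[0,0,0]]
    - [[0.0015,0,0.02],[0,0,0]]

```text
t: 6.68
position: [0.4794, -0.0007, 0.0758]
orientation: [-0.609, 0.794, 0.0, 0.0]
force: [-0.1, 0.4, -3.8]
grip_width: 0.453
```

```bash
python3 -c "
from rig import *; from h import *
goto(get_obs(),(.4799,-.001,.0755),-105.1)
"
```

```text
at [ 0.4794 -0.0007  0.0758] t 6.68 F [-0.1  0.4 -3.8] grip 0.453 q7 -2.04
shift mm [ 0.1 -0.6  0.3] turn deg [-0.01  0.05  0.07]
```

Still carrying the weight, so go 1 mm further and then open.

Emit:
move_arm:
  motion:
    - [[0,0,0.001],[0,0,0]]
    - [[0,0,0.0015],[0,0,0]]
    - [[0,0,0.0015],[0,0,0]]
    - [[0,0,0.0015],[0,0,0]]

```text
t: 7.02
position: [0.4795, -0.0007, 0.075]
orientation: [-0.609, 0.794, -0.0, 0.001]
force: [-2.7, 0.7, 5.8]
grip_width: 0.455
```

Emit:
move_arm:
  motion:
    - [[0,0,0],[0,0,0]]
    - [[0,0,0],[0,0,0]]
    - [[0,0,0],[0,0,0]]
    - [[0,0,0],[0,0,0]]
    - [[0,0,0],[0,0,0]]
    - [[0,0,0],[0,0,0]]
    - [[0,0,0],[0,0,0]]
  gripper: 1

```text
t: 7.6
position: [0.4794, -0.0008, 0.0743]
orientation: [-0.609, 0.794, 0.0, 0.0]
force: [-0.2, 0.0, 0.1]
grip_width: 1.002
```

Emit:
move_arm:
  motion:
    - [[0,0,-0.03],[0,0,0]]
    - [[0,0,-0.065],[0,0,0]]
    - [[0,0,-0.1],[0,0,0]]
    - [[0,0,-0.12],[0,0,0]]
    - [[0,0,-0.125],[0,0,0]]
    - [[0,0,-0.125],[0,0,0]]
    - [[0,0,-0.125],[0,0,0]]

```text
t: 8.18
position: [0.479, -0.001, 0.1988]
orientation: [-0.608, 0.794, 0.0, 0.0]
force: [-0.3, -0.2, -0.7]
grip_width: 1.001
```

```bash
python3 -c "
from rig import *; from h import *
c=camera('wrist');np.savez('wrist5.npz',**c);cv2.imwrite('pics/w5.png',c['color'][:,:,::-1])
for lo,hi in ((.083,.094),(.097,.108),(.056,.07),(.02,.045)): print(rect(c,(.38,.58,-.09,.09),lo,hi))
w=cloud(c).reshape(-1,3);m=(w[:,2]>.086)&(w[:,2]<.093)&(abs(w[:,0]-.48)<.06)&(abs(w[:,1])<.05)
q=w[m];A=np.c_[q[:,:2],np.ones(len(q))];print('tilt',np.linalg.lstsq(A,q[:,2],rcond=None)[0],q[:,2].mean())
c=camera('scene');np.savez('scene5.npz',**c);s=c['color'][130:230,190:310,::-1];cv2.imwrite('pics/s5.png',cv2.resize(s,None,fx=5,fy=5))
goto(get_obs(),(.569,.224,.2),9.9-90)
"
```

```text
(array([4.79e-01, 4.00e-04]), 88.3, 40.0, -15.2, 3560, np.float64(0.0904))
(array([0.48, 0.  ]), 65.8, 7.4, -15.3, 140, np.float64(0.1023))
(array([ 0.4795, -0.0011]), 115.9, 68.1, -15.3, 3161, np.float64(0.0628))
(array([ 0.4797, -0.0011]), 138.3, 90.2, -15.2, 2262, np.float64(0.0308))
tilt [0.00310182 0.00231736 0.08943909] 0.09093229260539606
at [ 0.4785 -0.001   0.1979] t 8.28 F [0.5 0.  1.2] grip 0.999 q7 -1.98
shift mm [-240.8  -29.1   -2.1] turn deg [  0.13   0.03 -24.94]
```

View pics/w5.png

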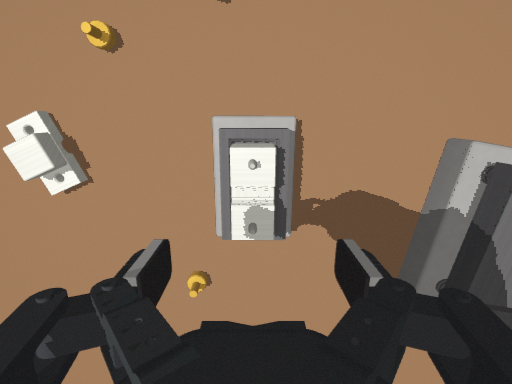

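View pics/s5.png

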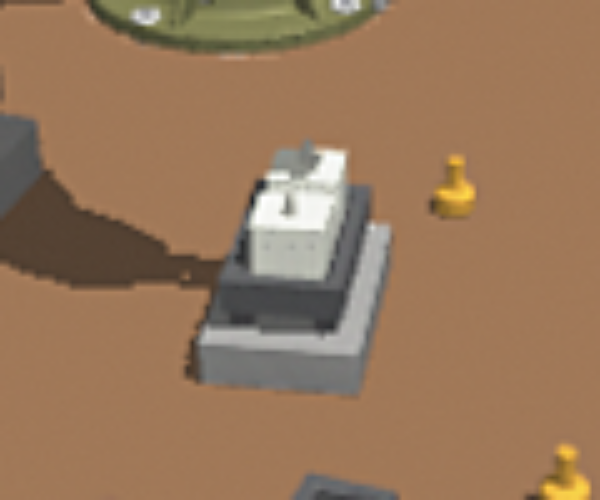

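Step 1 looks good: the seam face is at 0.0904 m, level to 0.004 rad, and about 1 mm off the pocket centre. Next, the upper half.

Emit:
move_arm:
  motion:
    - [[-0.035,-0.004,-0.002],[0,0,-4]]
    - [[-0.075,-0.009,-0.002],[0,0,-9]]
    - [[-0.115,-0.014,-0.002],[0,0,-14]]
    - [[-0.155,-0.019,-0.002],[0,0,-18]]
    - [[-0.19,-0.023,-0.002],[0,0,-21]]
    - [[-0.22,-0.0265,-0.002],[0,0,-24]]
    - [[-0.235,-0.0285,-0.002],[0,0,-25]]
    - [[-0.24,-0.029,-0.002],[0,0,-25]]

```text
t: 8.95
position: [0.5691, 0.227, 0.1993]
orientation: [0.767, -0.641, -0.002, 0.0]
force: [-0.0, -1.0, -0.3]
grip_width: 1.001
```

Emit:
move_arm:
  motion:
    - [[0,0,0],[0,0,0]]
    - [[0,0,0],[0,0,0]]
    - [[0,0,0],[0,0,0]]

```text
t: 9.2
position: [0.5693, 0.2213, 0.201]
orientation: [0.765, -0.644, 0.0, 0.001]
force: [-0.5, -0.4, -0.3]
grip_width: 1.002
```

```bash
python3 -c "
from rig import *; from h import *
c=camera('wrist');np.savez('wrist6.npz',**c);cv2.imwrite('pics/w6.png',c['color'][:,:,::-1])
for lo,hi in ((.01,.05),(.034,.05),(.012,.02)): print(rect(c,(.5,.64,.16,.29),lo,hi))
goto(get_obs(),(.569,.224,.024),9.9-90)
"
```

```text
(array([0.5677, 0.2241]), 88.2, 40.0, 8.3, 2472, np.float64(0.0297))
(array([0.5678, 0.2242]), 40.2, 40.0, 8.3, 1290, np.float64(0.0408))
(array([0.5679, 0.2237]), 88.2, 39.6, 8.9, 1103, np.float64(0.017))
at [0.5694 0.2213 0.2013] t 9.25 F [ 0.2 -1.7  0.3] grip 0.994 q7 -1.99
shift mm [-2.800e+00 -1.000e-01  1.773e+02] turn deg [ 0.01 -0.03 -0.08]
```

View pics/w6.png

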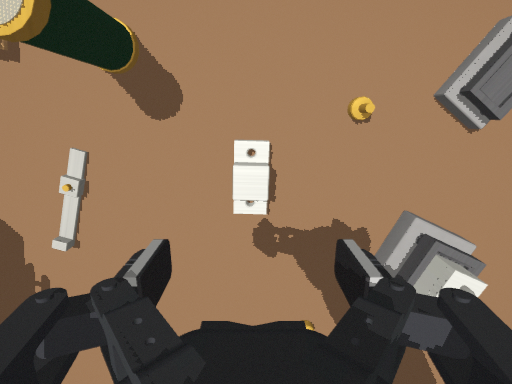

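Upper half seen at (251,178), holes at (251,153) and (250,203). Descend.

Emit:
move_arm:
  motion:
    - [[-0.0024,0.0008,0.035],[0,0,1.5]]
    - [[-0.0024,0.0008,0.075],[0,0,1.5]]
    - [[-0.0024,0.0008,0.11],[0,0,1.5]]
    - [[-0.0024,0.0008,0.14],[0,0,1.5]]
    - [[-0.0024,0.0008,0.162],[0,0,1.5]]
    - [[-0.0024,0.0008,0.174],[0,0,1.5]]
    - [[-0.0024,0.0008,0.179],[0,0,1.5]]
    - [[-0.0024,0.0008,0.179],[0,0,1.5]]

```text
t: 9.92
position: [0.5684, 0.225, 0.0222]
orientation: [0.757, -0.653, -0.0, 0.0]
force: [0.2, -0.5, 0.2]
grip_width: 0.998
```

Emit:
move_arm:
  motion:
    - [[0,0,0],[0,0,0]]
    - [[0,0,0],[0,0,0]]
    - [[0,0,0],[0,0,0]]
    - [[0,0,0],[0,0,0]]

```text
t: 10.25
position: [0.5691, 0.226, 0.0237]
orientation: [0.757, -0.653, 0.0, -0.001]
force: [0.5, -0.0, -0.4]
grip_width: 1.001
```

```bash
python3 -c "
from rig import *; from h import *
goto(get_obs(),(.5682,.2234,.022),8.4-90)
"
```

```text
at [0.5691 0.226  0.0237] t 10.25 F [ 0.5 -0.  -0.4] grip 1.001 q7 -2.1
shift mm [2.4 1.2 1.7] turn deg [-0.14  0.06  0.06]
```

Emit:
move_arm:
  motion:
    - [[0.002,0.001,0.001],[0,0,0]]
    - [[0.002,0.001,0.001],[0,0,0]]
    - [[0.002,0.001,0.001],[0,0,0]]
    - [[0.002,0.001,0.001],[0,0,0]]

```text
t: 10.58
position: [0.5677, 0.2235, 0.0216]
orientation: [0.757, -0.653, -0.0, -0.0]
force: [0.8, -0.0, -0.9]
grip_width: 0.998
```

Emit:
move_arm:
  motion:
    - [[0,0,0],[0,0,0]]
    - [[0,0,0],[0,0,0]]
    - [[0,0,0],[0,0,0]]
    - [[0,0,0],[0,0,0]]
    - [[0,0,0],[0,0,0]]
    - [[0,0,0],[0,0,0]]
    - [[0,0,0],[0,0,0]]
    - [[0,0,0],[0,0,0]]
  gripper: 0
  squeeze: 60

```text
t: 11.25
position: [0.5679, 0.2236, 0.0217]
orientation: [0.757, -0.653, -0.0, -0.001]
force: [0.0, -0.3, 4.6]
grip_width: 0.459
```

```bash
python3 -c "
from rig import *; from h import *
goto(get_obs(),(.5682,.2234,.022),8.4-90)
"
```

```text
at [0.5679 0.2236 0.0217] t 11.25 F [ 0.  -0.3  4.6] grip 0.459 q7 -2.1
shift mm [ 0.3 -0.3 -0.3] turn deg [-0.05  0.04  0.06]
```

Emit:
move_arm:
  motion:
    - [[0,0,-0.02],[0,0,0]]
    - [[0,0,-0.05],[0,0,0]]
    - [[0,0,-0.085],[0,0,0]]
    - [[0,0,-0.12],[0,0,0]]
    - [[0,0,-0.145],[0,0,0]]
    - [[0,0,-0.158],[0,0,0]]
    - [[0,0,-0.16],[0,0,0]]
    - [[0,0,-0.16],[0,0,0]]

```text
t: 11.92
position: [0.5677, 0.2233, 0.1815]
orientation: [0.757, -0.653, 0.0, -0.001]
force: [-0.2, -0.1, -2.6]
grip_width: 0.456
```

```bash
python3 -c "
from rig import *; from h import *
c=camera('wrist');np.savez('wrist7.npz',**c);cv2.imwrite('pics/w7.png',c['color'][:,:,::-1])
goto(get_obs(),(.4794,-.0008,.18),-15.2-90)
"
```

```text
at [0.5671 0.2231 0.1804] t 11.97 F [ 0.8 -0.1 -3.3] grip 0.458 q7 -2.03
shift mm [208.5 119.7   0.5] turn deg [ 7.000e-02 -1.000e-02  2.366e+01]
```

View pics/w7.png

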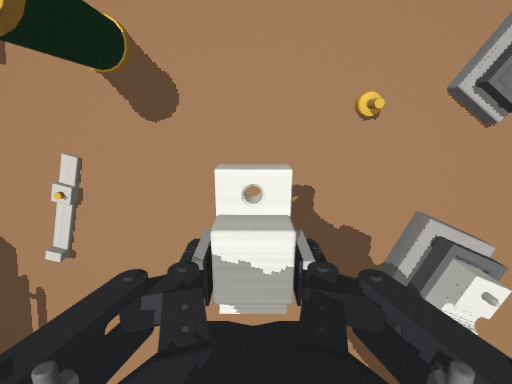

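```bash
python3 -c "
from rig import *; from h import *
o=get_obs();c=load('wrist7.npz');w=cloud(c)
T=R.from_quat(o['orientation']);L=T.inv().apply((w.reshape(-1,3)-o['position'])).reshape(w.shape)*1e3
q=L[155:320,205:305].reshape(-1,3)
top=q[(abs(q[:,2]+18.3)<3)&(abs(q[:,0])<19)];ear=q[(abs(q[:,2]-5.7)<3)&(abs(q[:,0])<19)]
for n,k in(('crown',top),('ear',ear)): print(n,k.min(0).round(1),k.max(0).round(1),k.mean(0).round(1),len(k))
a=q[(abs(q[:,2]-5.7)<3)|(abs(q[:,2]+18.3)<3)];print(cv2.minAreaRect(a[:,:2].astype(np.float32)))
# hole by ray: dark blob
g=cv2.cvtColor(c['color'],cv2.COLOR_RGB2GRAY);sub=g[178:210,235:272];m=(sub<150).astype(np.uint8)
k,l,s,ce=cv2.connectedComponentsWithStats(m);print(s.tolist(),ce.tolist())
for p in [(253,195)]: print((T.inv().apply(ray(c,[p],o['position'][2]-.0057)[0]-o['position'])*1e3).round(1))
"
```

```text
crown [-19.  -21.2 -21.3] [ 19.   19.7 -15.3] [  0.   -2.8 -20.2] 5870
ear [-19.  -44.9   2.7] [19.  44.3  8.6] [ -0.  -20.8   3.8] 3429
((0.09143257141113281, -0.3466148376464844), (47.289058685302734, 89.06320190429688), 0.5947847962379456)
[[0, 0, 37, 32, 1021], [8, 7, 18, 17, 159], [24, 21, 2, 2, 2], [20, 24, 2, 1, 2]] [[18.296767874632714, 15.690499510284035], [15.981132075471699, 14.09433962264151], [24.5, 21.5], [20.5, 24.0]]
[ -0.5 -30.1   5.7]
```

Emit:
move_arm:
  motion:
    - [[0.026,0.015,0],[0,0,3]]
    - [[0.06,0.0345,0],[0,0,7]]
    - [[0.095,0.0545,0],[0,0,11]]
    - [[0.13,0.0745,0],[0,0,15]]
    - [[0.16,0.092,0],[0,0,18]]
    - [[0.185,0.106,0],[0,0,21]]
    - [[0.202,0.116,0],[0,0,23]]
    - [[0.2085,0.12,0],[0.1,0,23.7]]

```text
t: 12.63
position: [0.4771, -0.0042, 0.1795]
orientation: [-0.605, 0.797, 0.0, -0.001]
force: [-0.2, -0.3, -2.4]
grip_width: 0.454
```

Emit:
move_arm:
  motion:
    - [[0,0,0],[0,0,0]]
    - [[0,0,0],[0,0,0]]
    - [[0,0,0],[0,0,0]]
    - [[0,0,0],[0,0,0]]
    - [[0,0,0],[0,0,0]]
    - [[0,0,0],[0,0,0]]

```text
t: 13.13
position: [0.4799, 0.0005, 0.1812]
orientation: [-0.608, 0.794, -0.0, 0.001]
force: [-0.3, -0.5, -3.4]
grip_width: 0.459
```

```bash
python3 -c "
from rig import *; from h import *
goto(get_obs(),(.4790,-.0007,.135),-15.2-90)
"
```

```text
at [0.4799 0.0005 0.1812] t 13.13 F [-0.3 -0.5 -3.4] grip 0.459 q7 -2.0
shift mm [ 1.5  0.6 46.2] turn deg [-0.09  0.08  0.06]
```

Go down to just above the dowels (upper's underside about 0.113).

Emit:
move_arm:
  motion:
    - [[0.001,0.0005,0.012],[0,0,0]]
    - [[0.0015,0.0005,0.026],[0,0,0]]
    - [[0.0015,0.0005,0.038],[0,0,0]]
    - [[0.0015,0.0005,0.045],[0,0,0]]
    - [[0.0015,0.0005,0.046],[0,0,0]]
    - [[0.0015,0.0005,0.046],[0,0,0]]
    - [[0.0015,0.0005,0.046],[0,0,0]]
    - [[0.0015,0.0005,0.046],[0,0,0]]

```text
t: 13.8
position: [0.4794, -0.0016, 0.136]
orientation: [-0.607, 0.795, -0.001, 0.002]
force: [1.4, -0.4, -3.3]
grip_width: 0.455
```

Emit:
move_arm:
  motion:
    - [[0,0,0],[0,0,0]]
    - [[0,0,0],[0,0,0]]
    - [[0,0,0],[0,0,0]]

```text
t: 14.05
position: [0.4791, -0.0017, 0.1356]
orientation: [-0.607, 0.795, -0.001, 0.001]
force: [0.6, -0.1, -2.5]
grip_width: 0.459
```

```bash
python3 -c "
from rig import *; from h import *
goto(get_obs(),(.4790,-.0007,.135),-15.2-90)
c=camera('scene');np.savez('scene8.npz',**c);s=c['color'][130:230,190:310,::-1];s=cv2.resize(s,None,fx=5,fy=5)
d=camera('wrist');np.savez('wrist8.npz',**d);w=d['color'][100:330,180:330,::-1];cv2.imwrite('pics/s8.png',s);cv2.imwrite('pics/w8.png',cv2.resize(w,None,fx=2.5,fy=2.5))
"
```

```text
at [ 0.4791 -0.0017  0.1356] t 14.05 F [ 0.6 -0.1 -2.5] grip 0.459 q7 -2.02
shift mm [-1.   0.3  0.6] turn deg [-0.14  0.08 -0.04]
```

View pics/s8.png

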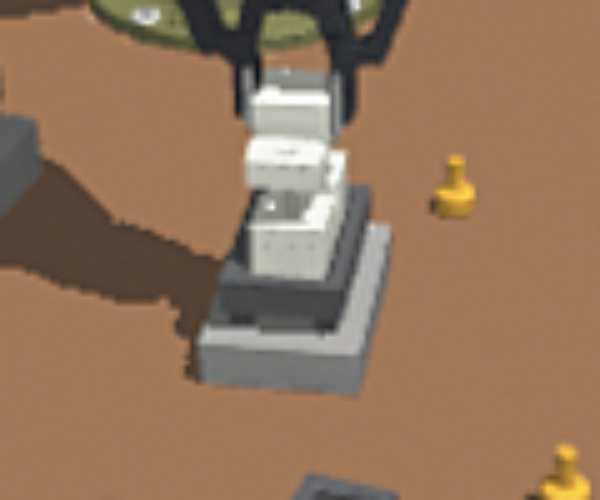

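View pics/w8.png

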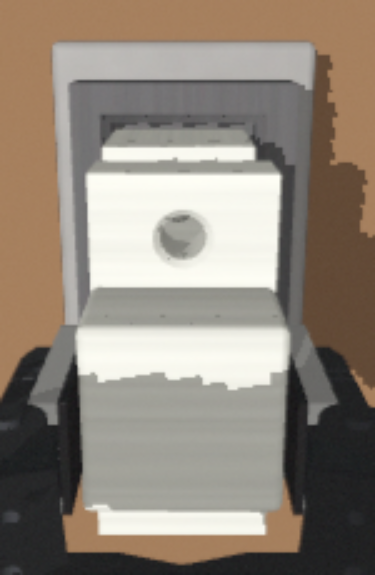

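```bash
python3 -c "
from rig import *; from h import *
o=get_obs();T=R.from_quat(o['orientation'])
for f in('wrist8.npz','scene8.npz'):
    c=load(f);w=cloud(c)
    L=T.inv().apply((w.reshape(-1,3)-o['position']))*1e3
    L=L[(abs(L[:,0])<27)&(L[:,1]>-60)&(L[:,1]<60)]
    for n,z in (('ear',5.7),('seam',45.6)):
        k=L[abs(L[:,2]-z)<3.5]; k=k[(k[:,1]<-20)&(abs(k[:,0])<23)]
        print(f,n,len(k),'x',np.percentile(k[:,0],[1,99]).round(1),np.mean([k[:,0].min(),k[:,0].max()]).round(2),'y far',np.percentile(k[:,1],[0,1,2]).round(1),k[:,2].mean().round(1))
        r=cv2.minAreaRect(k[:,:2].astype(np.float32));print('   ',np.round(r[0],1),np.round(r[1],1),round(r[2],1))
c=load('wrist8.npz');d=load('wrist8.npz');m=d['color'][170:215,235:275].astype(int).sum(2)
import sys
L=T.inv().apply((cloud(d)[185:205,240:266].reshape(-1,3)-o['position']))*1e3
h=L[(L[:,2]>9)];print(len(h),np.c_[h].round(1)[::8].tolist())
"
```

```text
wrist8.npz ear 3192 x [-20.3  18.8] -0.82 y far [-44.1 -43.8 -43.7] 4.7
    [ -0.8 -32. ] [40.1 24. ] 0.2
wrist8.npz seam 459 x [-21.5  17.8] -1.92 y far [-43.6 -43.5 -43.5] 44.7
    [ -1.9 -31.8] [23.5 39.6] 90.0
scene8.npz ear 79 x [-21.6  18.1] -1.71 y far [-45.3 -44.8 -44.5] 6.2
    [ -1.6 -32.6] [40.1 24.8] 1.3
scene8.npz seam 75 x [-22.4  16.7] -2.95 y far [-44.9 -44.6 -44. ] 46.1
    [ -2.9 -32.6] [24.6 39.6] 89.0
228 [[-2.5, -28.3, 30.3], [-2.5, -27.4, 31.3], [-4.6, -23.2, 45.3], [0.8, -23.3, 44.9], [-3.3, -22.4, 45.4], [2.1, -22.4, 45.6], [-2.6, -21.7, 45.6], [2.8, -21.7, 45.6], [-2.6, -21.3, 44.5], [2.8, -21.3, 44.5], [-4.0, -20.7, 44.1], [1.4, -21.0, 43.1], [-4.7, -27.0, 18.8], [0.1, -20.0, 43.9], [-5.6, -28.5, 11.3], [-1.3, -19.3, 44.0], [3.4, -27.1, 16.2], [-2.6, -18.3, 45.0], [2.3, -25.7, 19.2], [-2.9, -25.2, 18.9], [1.7, -25.5, 17.8], [-3.5, -25.4, 16.0], [1.1, -25.4, 16.0], [-2.9, -25.1, 15.0], [1.7, -25.2, 14.8], [-1.7, -24.9, 13.8], [-3.4, -25.2, 10.9], [1.0, -25.2, 11.0], [0.5, -24.9, 9.9]]
```

Both cameras and the TCP agree that the upper half has to move −1.1 mm in tool x and +0.4 mm in y. Shift and start inserting.

Emit:
move_arm:
  motion:
    - [[-0.001,0.0004,0.002],[0.1,0,0]]
    - [[-0.001,0.0004,0.004],[0.1,0,0]]
    - [[-0.001,0.0004,0.006],[0.1,0,0]]
    - [[-0.001,0.0004,0.009],[0.1,0,0]]
    - [[-0.001,0.0004,0.012],[0.1,0,0]]
    - [[-0.001,0.0004,0.015],[0.1,0,0]]
    - [[-0.001,0.0004,0.015],[0.1,0,0]]

```text
t: 14.73
position: [0.4784, -0.0006, 0.1196]
orientation: [-0.607, 0.795, -0.001, 0.001]
force: [0.1, -0.4, -2.5]
grip_width: 0.456
```

```bash
python3 -c "
from rig import *; from h import *
goto(get_obs(),(.4790,-.0007,.1117),-15.2-90)
"
```

```text
at [ 0.4784 -0.0006  0.1196] t 14.73 F [ 0.1 -0.4 -2.5] grip 0.456 q7 -2.03
shift mm [-0.1 -0.5  7.9] turn deg [-0.14  0.05 -0.03]
```

6 mm onto the dowels with no contact force. Continue.

Emit:
move_arm:
  motion:
    - [[0,-0.0003,0.002],[0,0,0]]
    - [[0,-0.0003,0.004],[0,0,0]]
    - [[0,-0.0003,0.006],[0,0,0]]
    - [[0,-0.0003,0.007],[0,0,0]]
    - [[0,-0.0003,0.008],[0,0,0]]
    - [[0,-0.0003,0.008],[0,0,0]]
    - [[0,-0.0003,0.008],[0,0,0]]

```text
t: 15.32
position: [0.4791, -0.0007, 0.1123]
orientation: [-0.607, 0.795, -0.001, 0.002]
force: [-0.6, 0.7, -2.3]
grip_width: 0.454
```

```bash
python3 -c "
from rig import *; from h import *
goto(get_obs(),(.4790,-.0007,.1117),-15.2-90)
"
```

```text
at [ 0.4791 -0.0007  0.1123] t 15.32 F [-0.6  0.7 -2.3] grip 0.454 q7 -2.03
shift mm [0.1 0.1 0.6] turn deg [-0.2   0.07 -0.03]
```

Emit:
move_arm:
  motion:
    - [[0,0,0.001],[0.1,0,0]]
    - [[0,0,0.002],[0.1,0,0]]
    - [[0,0,0.002],[0.1,0,0]]
    - [[0,0,0.002],[0.1,0,0]]

```text
t: 15.65
position: [0.4794, -0.0007, 0.1107]
orientation: [-0.607, 0.795, -0.002, 0.002]
force: [-0.7, -1.0, 4.1]
grip_width: 0.457
```

Emit:
move_arm:
  motion:
    - [[0,0,0.001],[0,0,0]]
    - [[0,0,0.002],[0,0,0]]
    - [[0,0,0.003],[0,0,0]]
    - [[0,0,0.003],[0,0,0]]
    - [[0,0,0.003],[0,0,0]]

```text
t: 16.07
position: [0.4794, -0.0007, 0.1077]
orientation: [-0.607, 0.795, -0.002, 0.002]
force: [-1.2, -0.5, 6.8]
grip_width: 0.461
```

```bash
python3 -c "
from rig import *; from h import *
goto(get_obs(),(.4790,-.0007,.1047),-15.2-90)
c=camera('scene');np.savez('scene9.npz',**c);s=c['color'][130:230,190:310,::-1];s=cv2.resize(s,None,fx=5,fy=5);cv2.imwrite('pics/s9.png',s)
"
```

```text
at [ 0.4794 -0.0007  0.1077] t 16.07 F [-1.2 -0.5  6.8] grip 0.461 q7 -2.04
shift mm [0.1 0.4 3. ] turn deg [-0.35  0.07 -0.04]
```

View pics/s9.png

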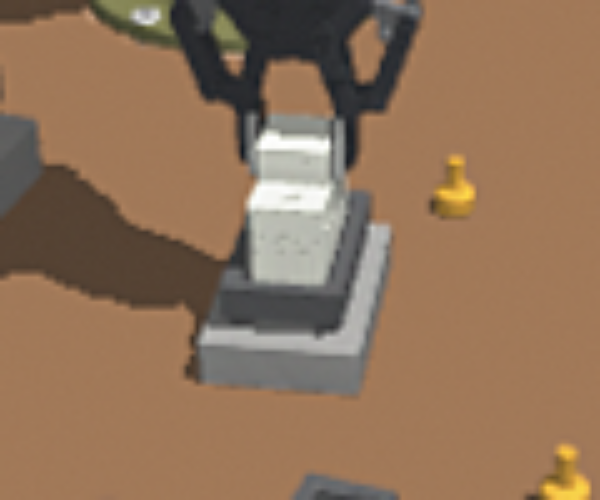

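Seam closed in the view (250–340, 200–280). The nest is down about 3.5 mm at 6.8 N, so I'll press about 3.5 mm further.

Emit:
move_arm:
  motion:
    - [[0,0,0.001],[0,0,0]]
    - [[0,0,0.002],[0,0,0]]
    - [[0,0,0.003],[0,0,0]]
    - [[0,0,0.004],[0,0,0]]
    - [[0,0,0.004],[0,0,0]]
    - [[0,0,0.004],[0,0,0]]
    - [[0,0,0.004],[0,0,0]]

```text
t: 16.7
position: [0.4795, -0.0007, 0.104]
orientation: [-0.607, 0.795, -0.002, 0.002]
force: [-1.6, -0.0, 10.2]
grip_width: 0.458
```

```bash
python3 -c "
from rig import *; from h import *
o=get_obs();goto(o,(.4790,-.0007,.1047),-15.2-90)
for n in('scene','wrist','top'):
    c=camera(n);np.savez(n+'10.npz',**c)
    print(n,'rim',rect(c,(.4,.56,-.06,.06),.046,.0605),'crown',rect(c,(.44,.52,-.04,.04),.115,.127),'ears',rect(c,(.42,.54,-.05,.05),.094,.103))
    if n=='wrist': cv2.imwrite('pics/w10.png',c['color'][:,:,::-1])
    if n=='scene': s=cv2.resize(c['color'][140:220,200:300,::-1],None,fx=7,fy=7,interpolation=cv2.INTER_CUBIC);cv2.imwrite('pics/s10.png',s)
"
```

```text
at [ 0.4795 -0.0007  0.104 ] t 16.7 F [-1.6 -0.  10.2] grip 0.458 q7 -2.04
shift mm [ 0.1  0.4 -0.7] turn deg [-0.36  0.07 -0.04]
scene rim (array([ 4.809e-01, -1.000e-04]), 118.6, 68.1, -15.3, 303, np.float64(0.0531)) crown (array([ 0.4829, -0.    ]), 55.4, 45.0, 33.5, 161, np.float64(0.1211)) ears (array([ 0.5059, -0.0048]), 50.4, 38.1, 78.8, 105, np.float64(0.098))
wrist rim (array([ 0.5034, -0.0077]), 68.3, 66.3, 74.7, 3945, np.float64(0.055)) crown (array([4.796e-01, 1.000e-04]), 66.4, 41.0, 75.4, 7288, np.float64(0.1229)) ears (array([0.4798, 0.0012]), 88.9, 50.2, -17.0, 4150, np.float64(0.0992))
top rim (array([0.5443, 0.0166]), 0.0, 0.0, 0.0, 1, np.float64(0.0546)) crown (array([0., 0.]), 0.0, 0.0, 0.0, 0, np.float64(nan)) ears (array([0., 0.]), 0.0, 0.0, 0.0, 0, np.float64(nan))h.py:21: RuntimeWarning: Mean of empty slice.
  return (np.array([cx,cy])/1000).round(4),round(a,1),round(b,1),round((ang+90)%180-90,1),len(q),q[:,2].mean().round(4)
  ret = ret.dtype.type(ret / rcount)
```

View pics/s10.png

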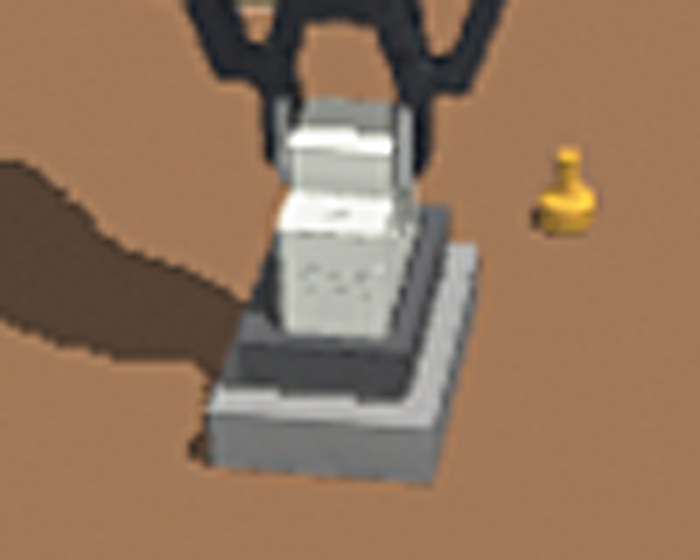

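View pics/w10.png

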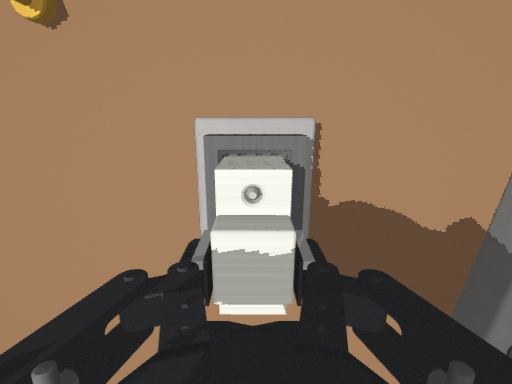

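Dowel visible in the hole at (252,195). Now check heights relative to the rim, and the tilt.

```bash
python3 -c "
from rig import *; from h import *
def plane(q):
    for _ in range(3):
        m=q.mean(0);A=np.c_[q[:,:2]-m[:2],np.ones(len(q))];s=np.linalg.lstsq(A,q[:,2],rcond=None)[0];r=q[:,2]-A@s;q=q[abs(r)<.0015+0*r]
    return m.round(4),s.round(4),len(q)
u=np.array([.965,-.262]);v=np.array([.262,.965]);C=np.array([.4794,-.0003])
for f in('wrist10.npz','scene10.npz','wrist5.npz','scene5.npz'):
    w=cloud(load(f)).reshape(-1,3);w=w[np.isfinite(w[:,2])];a=(w[:,:2]-C)@u;b=(w[:,:2]-C)@v
    rim=w[(abs(a)<56)&(abs(a)<.056)&(abs(b)<.032)&((abs(a)>.05)|(abs(b)>.026))&(w[:,2]>.045)&(w[:,2]<.068)]
    ear=w[(abs(a)<.042)&(abs(a)>.023)&(abs(b)<.018)&(w[:,2]>.09)&(w[:,2]<.104)]
    st=w[(abs(a)<.068)&(abs(b)<.043)&((abs(a)>.060)|(abs(b)>.036))&(w[:,2]>.02)&(w[:,2]<.04)]
    print(f,'rim',plane(rim) if len(rim)>20 else 0,'ear',plane(ear) if '10' in f else '','stand',np.median(st[:,2]).round(4))
"
```

```text
wrist10.npz rim (array([ 0.5141, -0.0101,  0.0554]), array([0.001 , 0.0004, 0.0554]), 2188) ear (array([ 0.5001, -0.006 ,  0.0993]), array([-0.0009, -0.0012,  0.0993]), 2367) stand 0.031
scene10.npz rim (array([0.495 , 0.0052, 0.0536]), array([-0.0156, -0.005 ,  0.0536]), 62) ear (array([ 0.5101, -0.0091,  0.0968]), array([-0.0864,  0.0176,  0.0968]), 23) stand 0.0292
wrist5.npz rim (array([ 0.4921, -0.0037,  0.0631]), array([ 0.001 , -0.0006,  0.0631]), 1632) ear  stand 0.0311
scene5.npz rim (array([0.4792, 0.0033, 0.0606]), array([-0.0492,  0.0015,  0.0606]), 36) ear  stand 0.0293
```

Rim sunk 7.6 mm and ears 43.9 mm above it (44.0 with the seam closed), level to about 0.001 rad. A short hold for steadiness before handing in.

Emit:
move_arm:
  motion:
    - [[0,0,0],[0,0,0]]
    - [[0,0,0],[0,0,0]]
    - [[0,0,0],[0,0,0]]
    - [[0,0,0],[0,0,0]]
    - [[0,0,0],[0,0,0]]
    - [[0,0,0],[0,0,0]]
    - [[0,0,0],[0,0,0]]
    - [[0,0,0],[0,0,0]]

```text
t: 17.52
position: [0.4795, -0.0007, 0.104]
orientation: [-0.607, 0.795, -0.002, 0.002]
force: [-1.0, -0.6, 10.1]
grip_width: 0.458
```

```bash
python3 -c "
from rig import *
o=get_obs();print(o['position'],o['force'],abs(o['qd']).max());print(finish_job())
"
```

```text
[ 0.47946871 -0.00073457  0.1040126 ] [-1.03109492 -0.55788487 10.06889219] 0.0014505467422094669
the job is handed in; nothing more can be done
None
```

The lower half is seated in the pocket of the middle-sized nest and was released. The upper half is over both dowels with the seam closed. I handed the job in at about 17.5 s with the gripper still holding the upper half and pressing down.

- **Lower half, after release:** its top face measured 0.0904 m against 0.090 m expected. It was level to about 0.004 rad, about 1.5 mm off the pocket centre (some of that is camera bias), and square to about 0.1°.
- **Seam:** the ears stand 43.9 mm above the nest rim, where 44.0 mm means fully closed. The upper half is level to about 0.001 rad.
- **Press:** the nest has sunk about 7.6 mm, with about 10 N upward on the tool. The arm was still before I handed in.

**Disagreements:** the scene camera read heights 1–2 mm lower than the wrist camera, but gave about the same sink (7.0 mm). Its plane fits had too few points to give a usable tilt. The top camera saw almost nothing of the final stack, because the arm was in the way.

The bystanders were not re-measured at the end. The planned paths kept clear of them, and I saw no unexpected contact forces on the way.

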